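# Sort pump elements for washing and assembly

## Task

Sort the loose parts on the bench: lay the two square-bodied pump elements whose plungers are pulled out in the steel wash basket, both flat on its floor; lay the one whose plunger is pushed fully home flat in the wide bay of the black parts tray, and put the brass union nut in that tray's narrow bay. Leave every plunger as it is, and set the parts down rather than dropping them.

Things in the scene. Friction and masses are not known exactly. Their poses are not given: they have to be found in the camera images.
- element_1: steel pump element, lying: block 32 (x) x 26 x 26 mm with round stubs, 22 mm diameter, 9 mm long, at both x ends (50 mm over both). Three alike but for the plunger. Origin: block centre, 13 mm above what it lies on. The plunger (rod 10 mm, end disc 18 mm) comes out at the -x end; its outer face is at x = -33 mm when home, -59 when out. Grasp across the block along y (26 mm). 0.15 to 0.25 kg
- element_2: steel pump element, lying: block 32 (x) x 26 x 26 mm with round stubs, 22 mm diameter, 9 mm long, at both x ends (50 mm over both). Three alike but for the plunger. Origin: block centre, 13 mm above what it lies on. The plunger (rod 10 mm, end disc 18 mm) comes out at the -x end; its outer face is at x = -33 mm when home, -59 when out. Grasp across the block along y (26 mm). 0.15 to 0.25 kg
- element_3: steel pump element, lying: block 32 (x) x 26 x 26 mm with round stubs, 22 mm diameter, 9 mm long, at both x ends (50 mm over both). Three alike but for the plunger. Origin: block centre, 13 mm above what it lies on. The plunger (rod 10 mm, end disc 18 mm) comes out at the -x end; its outer face is at x = -33 mm when home, -59 when out. Grasp across the block along y (26 mm). 0.15 to 0.25 kg
- element_1_plunger (a joint): plunger of element_1, m: 0 = pushed fully home, 0.026 = pulled fully out (every one is clearly one or the other); stiff (4 N), stays where it is unless pushed
- element_2_plunger (a joint): plunger of element_2, m: 0 = pushed fully home, 0.026 = pulled fully out (every one is clearly one or the other); stiff (4 N), stays where it is unless pushed
- element_3_plunger (a joint): plunger of element_3, m: 0 = pushed fully home, 0.026 = pulled fully out (every one is clearly one or the other); stiff (4 N), stays where it is unless pushed
- union_nut: loose brass hexagon union nut standing on its wide end, 24 mm across flats (along its x), 27 mm across corners (along its y), 18 mm high, of which only the hexagon, the lowest 12 mm, can be gripped; origin at the centre of its underside, z up; about 40 g
- parts_tray: low black plastic tray, fixed, 106 (x) x 181 (y) x 23 mm, walls 2-3 mm, floor top 2 mm above the origin (centre of its underside). A partition 15 mm high and 2 mm thick at y = -30 mm makes two bays, each 96 mm in x: the wide bay y = -29 to +85 mm (centre +28), the narrow bay y = -85 to -31 mm (centre -58)
- wash_basket: open steel wire wash basket, fixed, 126 (x) x 162 (y) x 36 mm outside, 120 x 156 mm inside, walls 3 mm to the full height, floor top 6 mm above the origin, which is the centre of its underside; one undivided bay, room for two elements side by side lying along x
Not all that is in view belongs to the job. What is shaped like the element_2 but brown is not meant.

How it is judged:
By the outcome, as a careful person would: the job done as asked, in the order asked, and still so for the second after the job is handed in, with the robot touching nothing.
It also fails if it takes over 90 s, if anything falls off the work surface, if the arm or the gripper's body presses on something with over 40 N, if the wrist force passes 120 N, or if a joint passes its speed limit or range.

## Robot

A 7-joint arm with a two-finger parallel gripper is mounted at the origin on a cart in front of the work surface, level with it; the furniture and walls round the work are solid. World frame = base frame: x ahead of the robot, y to its left, z up, the work surface at z = 0. Lengths are in m, angles in rad, forces in N, time in s.
With the tool pointing down it reaches from about 0.425 to 0.95 m from the base axis. Payload 4.7 kg.
Tool frame: the origin (TCP) lies midway between the tips of the shut fingers; the grasp point (between the pads) lies 19 mm behind it; z points along the fingers, y is the line along which they close (so a half turn about z gives the same grasp; the last joint's range is limited). The gripper opens to 87 mm and grips with 3 to 60 N. Pads are 19 mm wide; open, the fingers measure 117 mm over their backs; the gripper's body (75 mm by 190 mm) begins 51 mm behind the grasp point.
Start: joints at [-1.173, 0.469, -0.049, 1.532, 0.024, 1.141, -0.082], TCP at [0.279, 0.614, 0.223] pointing down, gripper open.
Joint ranges: [-2.59, 2.59], [-0.33, 1.99], [-1.39, 1.29], [0.1, 2.45], [-1.04, 4.18], [0.21, 1.99], [-2.66, 2.66]. Speed limits (rad/s): [2.57, 2.57, 3.14, 3.14, 3.14, 3.14, 3.14].

## Interface

Orientations are given as a rotation vector (axis times angle).
In Python, from workcell import r, vision, workorder gives the robot as it stands.
- The arm moves only by the tool servo_tool, never from a script. Its argument "deltas" is a list of rows, each a list of 2 entries, a list of its own where there are three numbers: the shift along the world's x, y, z normalised to -1 to 1, where 1 is 60 mm, then the turn, a rotation vector about the world's x, y, z normalised to -1 to 1, where 1 is 10 degrees. In form: [[[tx, ty, tz], [ax, ay, az]], ...]. A call has 1 to 8 rows; each row shifts and turns the commanded pose from where the row before left it; what a row does not reach is not made up. A row lasts 1/8 s, in which the tool goes at most 62.5 mm and 10.7 degrees, less where a joint would pass 70% of its speed; a pose out of reach is approached as far as the arm can. A call with a number of a shift or a turn outside -1 to 1 is refused whole. A call with a gripper value outside its range is refused whole. "hand" is the finger opening in mm, from 0 to 87, set as the call begins (left out, the last holds). The fingers move at their own pace and stop on an object; "newtons" is the grip in N (left out, the last holds). Time passes only in rows, so rows that do not move let the fingers close. It gives the time, the measured TCP pose, the force, the opening and the grip force at its end, in the units of the state.
- r.get_state(): the state, without advancing time (a new reading comes with each control period).
- vision.get_image(name): name is "side" or "top"; returns (picture, depth): 480x640x3 uint8, blue, green, red; 480x640 float32, m along the optical axis (not along the pixel's ray), 0 where there is no reading.
- vision.get_calibration(name): a dict with "camera_matrix" (3x3 intrinsics, pixels), "position" and "attitude" of the camera in the world. Camera axes: x right, y down, z forward; pixel columns grow to the right and rows downward; lengths in m; the calibration is good to about 2 mm. A picture is of the moment at which its call begins. get_calibration takes no time and is no camera call.
- workorder.job_done(): hands the job in; it is judged then, once.
The state is a dict: "t": time; "qpos": joint angles; "qvel": joint speeds; "tau": joint torques, N m; "position": TCP position; "ee_rot": TCP orientation; "ft_force": force on the tool from outside, world axes, zero at the start; "wrist_torque": the same for the moment, N m; "width": finger opening in m; "grasp_force": force on a finger pad.
Only numpy, scipy, OpenCV 4.12 (cv2) and the standard library are available. Lean on these libraries where they do the work, as an engineer would, in place of code of your own. Each camera call takes 0.05 s, during which the arm holds its last target. There are 200 camera calls.

## Working session

There is one attempt and no reset: what is moved stays moved. The work goes in short steps, Python scripts to look and compute and a tool call to move; the robot and the scene stay as the last step left them, time stands still between calls to the robot, and variables do not carry over. Pictures are saved under pics/ and viewed, at most 14 in all, crops included, and the job is handed in when it is done.

Besides the shell and the picture viewer there is one more tool, called after "Call:" as name(argument=value, ...) on one line, values as JSON. servo_tool: Moves the arm, as the interface text tells. Scaled input: -1 to 1 covers 60 mm each way for a shift and 10 degrees each way for a turn. Its arguments: {"type":"object","properties":{"deltas":{"type":"array","items":{"type":"array"}},"hand":{"type":"number"},"newtons":{"type":"number"}},"required":["deltas"]}

```bash
mkdir -p pics; ls; python3 - <<'E'
from workcell import r, vision, workorder
import cv2,numpy as np
s=r.get_state(); print({k:np.round(v,3) for k,v in s.items()})
for n in("top","side"):
    im,d=vision.get_image(n); cv2.imwrite(f"pics/{n}0.png",im); np.save(f"{n}0.npy",d)
    c=vision.get_calibration(n); print(n,c)
E
```

```text
pics
{'t': np.float64(0.0), 'qpos': array([-1.173,  0.469, -0.049,  1.534,  0.024,  1.141, -0.082]), 'qvel': array([ 0.002,  0.001, -0.001, -0.   , -0.001,  0.001,  0.001]), 'tau': array([-0.0000e+00, -5.0798e+01, -8.1000e-02, -2.3616e+01, -6.1000e-02,
        3.8000e-02,  0.0000e+00]), 'position': array([0.279, 0.614, 0.222]), 'ee_rot': array([-6.65e-01, -3.07e+00,  3.00e-03]), 'ft_force': array([ 0.096, -0.215, -0.495]), 'wrist_torque': array([-0.031,  0.058, -0.099]), 'grasp_force': np.float64(0.0), 'width': np.float64(0.087)}
top {'camera_matrix': array([[520.61749571,   0.        , 318.51177131],
       [  0.        , 520.61749571, 237.25485582],
       [  0.        ,   0.        ,   1.        ]]), 'position': array([0.2475358 , 0.00265788, 0.99581659]), 'attitude': array([-2.11147943,  2.11357431, -0.1812925 ])}
side {'camera_matrix': array([[556.55281251,   0.        , 314.39723879],
       [  0.        , 556.55281251, 240.04622095],
       [  0.        ,   0.        ,   1.        ]]), 'position': array([ 0.47454046, -0.67535416,  1.0440582 ]), 'attitude': array([-2.54980126, -0.07250313,  0.03758788])}
```

View pics/top0.png

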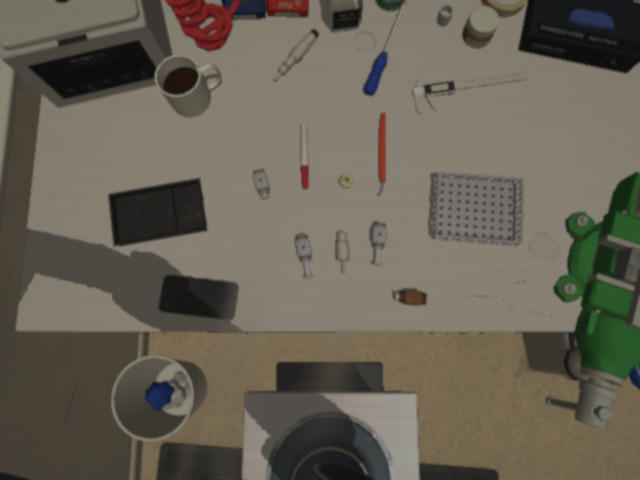

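View pics/side0.png

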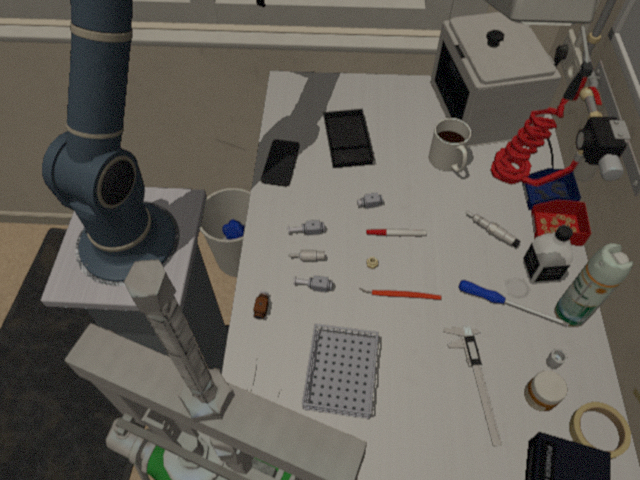

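Top view: home element at (261,183), two pulled-out elements at (304,255) and (379,243), white decoy (343,250), brown decoy (410,297), nut (345,181), tray (158,212), basket (476,209). The side view agrees.

```bash
cat > h.py <<'E'
import cv2,numpy as np
from scipy.spatial.transform import Rotation as R
from workcell import r,vision,workorder
def cal(n):
    c=vision.get_calibration(n); return np.array(c["camera_matrix"]),np.array(c["position"]),R.from_rotvec(c["attitude"]).as_matrix()
def ray(n,uv):
    K,p,A=cal(n); uv=np.atleast_2d(uv).astype(float)
    return p,(np.c_[uv,np.ones(len(uv))]@np.linalg.inv(K).T)@A.T
def onplane(n,uv,z):
    p,d=ray(n,uv); return p+d*((z-p[2])/d[:,2])[:,None]
def cloud(n,d):
    v,u=np.mgrid[:480,:640]; p,q=ray(n,np.c_[u.ravel(),v.ravel()])
    P=p+q*d.reshape(-1,1); P[d.ravel()==0]=np.nan; return P.reshape(480,640,3)
def proj(n,P):
    K,p,A=cal(n); q=(np.atleast_2d(P)-p)@A@K.T; return q[:,:2]/q[:,2:]
E
python3 - <<'E'
from h import *
for n in("top","side"):
    im=cv2.imread(f"pics/{n}0.png"); P=cloud(n,np.load(f"{n}0.npy")); z=P[...,2]
    print(n,"table z",np.nanpercentile(z[260:275,440:480] if n=="top" else z[250:270,270:300],[5,50,95]))
    m=((z>.007)&(P[...,0]>.3)&(P[...,0]<.8)&(abs(P[...,1])<.45)).astype(np.uint8)
    k,L,S,C=cv2.connectedComponentsWithStats(m)
    for i in range(1,k):
        if S[i,4]<25: continue
        Q=P[L==i]; rc=cv2.minAreaRect((Q[:,:2]*1000).astype(np.float32))
        print(S[i],"mean",np.median(Q,0).round(3),"zmax",np.percentile(Q[:,2],97).round(3),"rect",np.round(rc[0],0),np.round(rc[1],0),round(rc[2],1),im[L==i].mean(0).round())
P=cloud("top",np.load("top0.npy"));g=P[170:440,545:640].reshape(-1,3);g=g[g[:,2]>.03];print("green",np.nanpercentile(g,[1,50,99],axis=0).round(3))
t=cv2.imread("pics/top0.png")[160:290,230:440];s=cv2.imread("pics/side0.png")[180:330,240:440]
a=cv2.resize(t,(800,495),interpolation=cv2.INTER_CUBIC);cv2.imwrite("pics/c1.png",a)
cv2.imwrite("pics/c2.png",cv2.resize(s,(800,600),interpolation=cv2.INTER_CUBIC))
E
```

```text
top table z [-0.00430907 -0.00142716  0.00161296]
[  60    2  161  115 9846] mean [0.752 0.361 0.13 ] zmax 0.218 rect [752. 338.] [237. 102.] 75.8 [58. 66. 70.]
[364  60  23  36 428] mean [ 0.763 -0.091  0.021] zmax 0.027 rect [767. -91.] [26. 76.] 68.5 [86. 48. 37.]
[273  62  20  19 153] mean [0.786 0.094 0.019] zmax 0.024 rect [785.  98.] [17. 50.] 43.2 [ 92. 103. 110.]
[430  81  26  12 112] mean [ 0.751 -0.234  0.008] zmax 0.011 rect [ 750. -230.] [26. 51.] 0.5 [78. 87. 92.]
[426  85  10  12  35] mean [ 0.74  -0.206  0.008] zmax 0.011 rect [ 740. -205.] [27. 15.] 58.7 [66. 74. 78.]
[379 113   7  69 316] mean [ 0.613 -0.104  0.009] zmax 0.012 rect [ 622. -104.] [ 12. 144.] 88.7 [ 42.  57. 131.]
[300 123   9  66 469] mean [0.603 0.051 0.013] zmax 0.017 rect [604.  52.] [136.  16.] 2.0 [ 87.  98. 126.]
[253 169  17  31 368] mean [0.543 0.133 0.024] zmax 0.027 rect [544. 134.] [59. 26.] 14.8 [ 97. 103. 108.]
[ 433  172   91   74 1178] mean [ 0.49  -0.287  0.032] zmax 0.037 rect [ 491. -283.] [164. 128.] 85.1 [ 94. 100. 103.]
[339 175  14  13 107] mean [ 0.549 -0.032  0.013] zmax 0.02 
[... 3220 characters left out ...]
008] zmax 0.01 rect [ 482. -277.] [42. 51.] 80.1 [109. 110. 112.]
[358 363  11  10  29] mean [ 0.537 -0.277  0.008] zmax 0.01 rect [ 535. -278.] [24. 12.] 47.9 [108. 109. 112.]
[323 374  16  10  42] mean [ 0.472 -0.302  0.008] zmax 0.011 rect [ 472. -302.] [17. 26.] 44.4 [109. 110. 112.]
[355 379   8  16  37] mean [ 0.526 -0.312  0.008] zmax 0.01 rect [ 525. -313.] [13. 28.] 1.4 [111. 112. 115.]
[347 386  23  16  69] mean [ 0.524 -0.327  0.008] zmax 0.011 rect [ 524. -326.] [23. 43.] 84.4 [105. 106. 108.]
[339 391  10  11  33] mean [ 0.497 -0.334  0.008] zmax 0.01 rect [ 497. -333.] [21. 14.] 77.6 [110. 111. 113.]
green [[ 0.112 -0.542  0.031]
 [ 0.296 -0.472  0.105]
 [ 0.527 -0.421  0.169]]
```

View pics/c1.png

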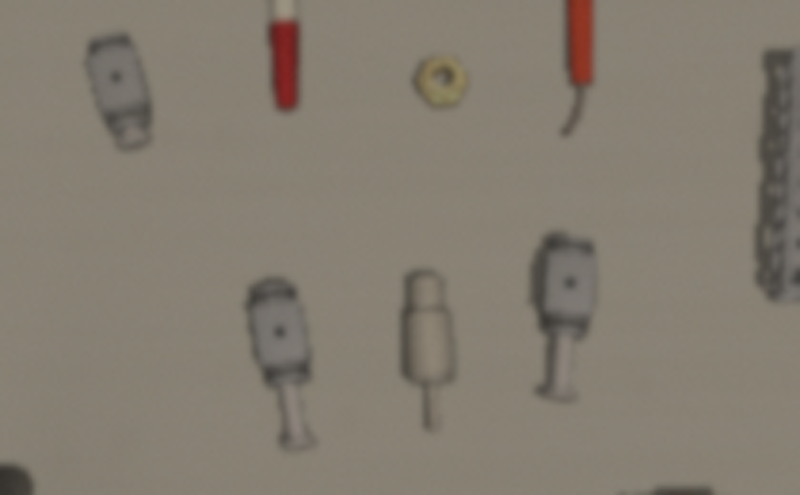

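View pics/c2.png

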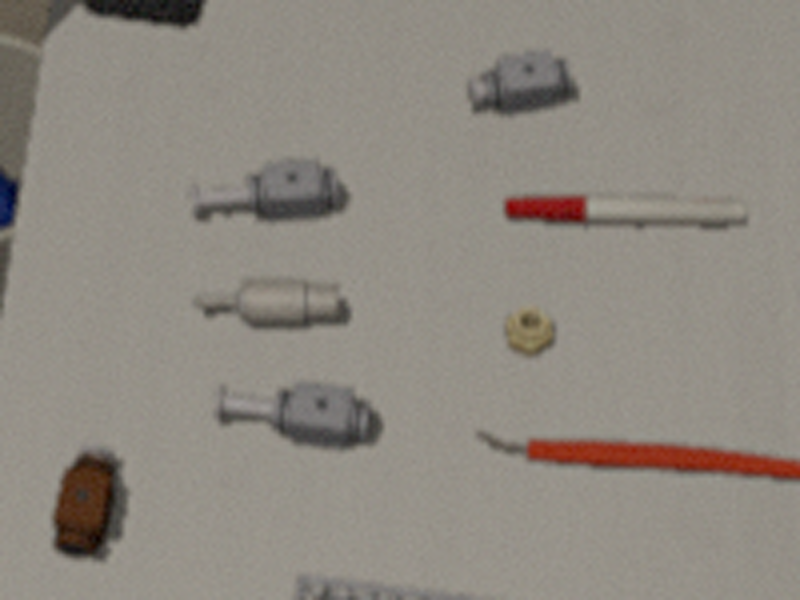

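The crops show a dark dot at each block's top centre (top-view crop (115,76), (279,331), (570,282)) and confirm the plungers: A (upper left) is home, B and C are out. The nut has its corners left and right at (413,80) and (468,80), so its flats face world ±x. Next I'll refine these positions in both views.

```bash
python3 - <<'E'
from h import *
g={n:cv2.GaussianBlur(cv2.cvtColor(cv2.imread(f"pics/{n}0.png"),6),(3,3),0) for n in("top","side")}
D={"A":((260,180),(372.5,197)),"B":((303,247),(313,224)),"C":((379.6,234),(320,281))}
Z={n:cloud(n,np.load(f"{n}0.npy")) for n in g}
for k,v in D.items():
    for n,c in zip(("top","side"),v):
        u,w=map(round,c); p=255-g[n][w-2:w+3,u-2:u+3].astype(float); p-=np.percentile(p,50);p=p.clip(0)
        y,x=np.mgrid[w-2:w+3,u-2:u+3]; uv=((p*x).sum()/p.sum(),(p*y).sum()/p.sum())
        P=onplane(n,uv,.026)[0]
        Q=Z[n].reshape(-1,3); Q=Q[(np.linalg.norm(Q[:,:2]-P[:2],axis=1)<.075)&(Q[:,2]>.009)]
        Q=Q[np.linalg.norm(Q[:,:2]-P[:2],axis=1)<.07]
        # near block only: axis from line fit of component points along |x|
        l=cv2.fitLine(Q[(abs(Q[:,1]-P[1])<.028)][:,:2].astype(np.float32),cv2.DIST_HUBER,0,.01,.01).ravel()
        print(k,n,np.round(uv,1),P.round(4),"axis deg",np.degrees(np.arctan2(l[1],l[0])).round(1),"radius",np.hypot(*P[:2]).round(3))
for n,b in(("top",(345,181)),("side",(372.5,262))):
    print("nut",n,onplane(n,b,.009)[0].round(4))
print("tool y",R.from_rotvec(r.get_state()["ee_rot"]).as_matrix().round(3))
Q=Z["side"].reshape(-1,3);Q=Q[(Q[:,0]>.1)&(Q[:,1]<-.3)&(Q[:,2]>.06)]
for lo in(.06,.12,.2,.3,.5):
    q=Q[(Q[:,2]>lo)];print(lo,len(q),np.percentile(q,[1,99],axis=0).round(2).tolist() if len(q) else"")
E
```

```text
A top [259.9 179.8] [0.5488 0.1357 0.026 ] axis deg 15.9 radius 0.565
A side [371.8 196.8] [0.548  0.1338 0.026 ] axis deg 10.9 radius 0.564
B top [303.  246.7] [0.4167 0.0512 0.026 ] axis deg 9.8 radius 0.42
B side [312.6 223.9] [0.4154 0.0495 0.026 ] axis deg 6.6 radius 0.418
C top [379.1 233.8] [ 0.4411 -0.0932  0.026 ] axis deg -5.7 radius 0.451
C side [320.  280.5] [ 0.44   -0.0955  0.026 ] axis deg -7.5 radius 0.45
nut top [ 0.5507 -0.03    0.009 ]
nut side [ 0.5511 -0.0334  0.009 ]
tool y [[-0.91   0.414 -0.001]
 [ 0.414  0.91  -0.002]
 [-0.    -0.002 -1.   ]]
0.06 31560 [[0.13, -0.59, 0.06], [0.92, -0.4, 0.8]]
0.12 27220 [[0.25, -0.59, 0.15], [0.5, -0.49, 0.8]]
0.2 26532 [[0.25, -0.59, 0.27], [0.5, -0.49, 0.8]]
0.3 25273 [[0.25, -0.59, 0.32], [0.5, -0.49, 0.8]]
0.5 21477 [[0.25, -0.59, 0.52], [0.5, -0.49, 0.8]]
```

Call:
servo_tool(deltas=[[[0.1,-0.9,0],[0,0,0.15]],[[0.2,-0.95,0],[0,0,0.15]],[[0.2,-0.95,0],[0,0,0.15]],[[0.2,-0.95,0],[0,0,0.15]],[[0.2,-0.95,0],[0,0,0.15]],[[0.25,-0.95,0],[0,0,0.15]],[[0.25,-0.95,0],[0,0,0.15]],[[0.25,-0.95,-0.2],[0,0,0.15]]], hand=50, newtons=25)

```text
t: 1.1
position: [0.3791, 0.1598, 0.2111]
ee_rot: [0.339, 3.121, 0.003]
ft_force: [1.7, 0.2, -0.0]
width: 0.0498
grasp_force: 0.0
```

```bash
cat > go.py <<'E'
# usage: go.py x y z closing_deg : residual move in servo units
import sys
from h import *
x,y,z,a=map(float,sys.argv[1:5]); s=r.get_state(); M=R.from_rotvec(s["ee_rot"]).as_matrix()
yaw=np.degrees(np.arctan2(M[1,1],M[0,1])); da=(a-yaw+90)%180-90
# turn that brings tool z straight down, then yaw
tilt=np.degrees(np.cross(M[:,2],[0,0,-1]))/10
print("t",round(float(s["t"]),2),"pos",np.round(s["position"],4),"yaw",yaw.round(1),"q",np.round(s["qpos"],2),"w",round(float(s["width"])*1e3,1),"gf",round(float(s["grasp_force"]),1),"ft",np.round(s["ft_force"],1))
print("shift units",((np.array([x,y,z])-s["position"])/.06).round(2),"yaw units",(da/10).round(2),"tilt units",tilt.round(2))
E
python3 go.py .4405 -.0943 .12 83.5
```

```text
t 1.1 pos [0.3791 0.1598 0.2111] yaw 77.6 q [-0.64  0.04  0.14  2.14 -0.01  0.96  0.86] w 49.8 gf 0.0 ft [ 1.7  0.2 -0. ]
shift units [ 1.02 -4.24 -1.52] yaw units 0.59 tilt units [-0.01  0.01  0.  ]
```

Call:
servo_tool(deltas=[[[0.25,-0.85,-0.2],[0,0,0.12]],[[0.25,-0.85,-0.3],[0,0,0.12]],[[0.2,-0.85,-0.3],[0,0,0.12]],[[0.2,-0.85,-0.3],[0,0,0.12]],[[0.12,-0.6,-0.3],[0,0,0.1]],[[0,0,0],[0,0,0]],[[0,0,0],[0,0,0]]])

```text
t: 1.98
position: [0.4394, -0.0779, 0.1265]
ee_rot: [-0.182, -3.136, -0.001]
ft_force: [0.0, 0.0, -0.1]
width: 0.0503
grasp_force: 0.0
```

```bash
python3 go.py .4405 -.0943 .06 83.5
```

```text
t 1.98 pos [ 0.4394 -0.0779  0.1265] yaw 83.4 q [-0.25  0.23  0.38  2.17 -0.12  0.76  1.66] w 50.3 gf 0.0 ft [ 0.   0.  -0.1]
shift units [ 0.02 -0.27 -1.11] yaw units 0.01 tilt units [-0. -0. -0.]
```

Call:
servo_tool(deltas=[[[0.02,-0.27,-0.3],[0,0,0]],[[0,0,-0.5],[0,0,0]],[[0,0,-0.5],[0,0,0]],[[0,0,-0.4],[0,0,0]],[[0,0,-0.2],[0,0,0]],[[0,0,0],[0,0,0]],[[0,0,0],[0,0,0]]])

```text
t: 2.85
position: [0.4416, -0.0945, 0.0134]
ee_rot: [0.181, 3.135, 0.0]
ft_force: [1.5, 0.3, -0.1]
width: 0.0502
grasp_force: 0.0
```

```bash
python3 go.py .4405 -.0943 .004 83.5
```

```text
t 2.85 pos [ 0.4416 -0.0945  0.0134] yaw 83.4 q [-0.12  0.44  0.3   2.24 -0.27  0.49  1.84] w 50.2 gf 0.0 ft [ 1.5  0.3 -0.1]
shift units [-0.02  0.   -0.16] yaw units 0.01 tilt units [-0.    0.01  0.  ]
```

Call:
servo_tool(deltas=[[[0,0,-0.16],[0,0,0]],[[0,0,0],[0,0,0]]])

```text
t: 3.1
position: [0.4405, -0.0946, 0.0027]
ee_rot: [-0.182, -3.136, -0.0]
ft_force: [-0.7, -0.2, -0.5]
width: 0.0497
grasp_force: 0.0
```

Call:
servo_tool(deltas=[[[0,0,0],[0,0,0]],[[0,0,0],[0,0,0]],[[0,0,0],[0,0,0]],[[0,0,0],[0,0,0]],[[0,0,0],[0,0,0]]], hand=18, newtons=25)

```text
t: 3.72
position: [0.4409, -0.0948, 0.0031]
ee_rot: [0.182, 3.136, 0.0]
ft_force: [0.5, -0.6, 1.3]
width: 0.0259
grasp_force: 24.9
```

Call:
servo_tool(deltas=[[[0,0,0.3],[0,0,0]],[[0,0,0.6],[0,0,0]],[[0,0,0.6],[0,0,0]],[[0,0,0],[0,0,0]]])

```text
t: 4.22
position: [0.4425, -0.0949, 0.0949]
ee_rot: [0.182, 3.131, 0.001]
ft_force: [0.0, -0.3, -2.6]
width: 0.0261
grasp_force: 24.9
```

```bash
python3 go.py .4947 -.294 .07 85.1
```

```text
t 4.22 pos [ 0.4425 -0.0949  0.0949] yaw 83.4 q [-0.21  0.29  0.39  2.19 -0.17  0.68  1.75] w 26.1 gf 24.9 ft [ 0.  -0.3 -2.6]
shift units [ 0.87 -3.32 -0.42] yaw units 0.17 tilt units [-0.    0.03  0.  ]
```

Call:
servo_tool(deltas=[[[0.25,-0.8,0.1],[0,0,0.05]],[[0.25,-0.8,0],[0,0,0.05]],[[0.25,-0.8,0],[0,0,0.05]],[[0.2,-0.6,0],[0,0,0.02]],[[0.1,-0.35,0],[0,0,0]],[[0,0,0],[0,0,0]],[[0,0,0],[0,0,0]]])

```text
t: 5.1
position: [0.5032, -0.2936, 0.0982]
ee_rot: [-0.133, -3.137, -0.003]
ft_force: [0.1, 0.4, -2.0]
width: 0.0258
grasp_force: 24.9
```

```bash
python3 go.py .5066 -.2959 .05 85.1
```

```text
t 5.1 pos [ 0.5032 -0.2936  0.0982] yaw 85.1 q [ 0.16  0.48  0.4   1.89 -0.25  0.82  2.17] w 25.8 gf 24.9 ft [ 0.1  0.4 -2. ]
shift units [ 0.06 -0.04 -0.8 ] yaw units -0.0 tilt units [-0.01 -0.01 -0.  ]
```

Call:
servo_tool(deltas=[[[0.06,-0.04,-0.3],[0,0,0]],[[0,0,-0.4],[0,0,0]],[[0,0,-0.4],[0,0,0]],[[0,0,-0.2],[0,0,0]],[[0,0,0],[0,0,0]],[[0,0,0],[0,0,0]]])

```text
t: 5.85
position: [0.508, -0.2983, 0.0216]
ee_rot: [0.135, 3.138, -0.001]
ft_force: [-0.7, -0.6, -1.3]
width: 0.026
grasp_force: 24.9
```

```bash
python3 go.py .5066 -.2959 .010 85.1; python3 - <<'E'
from h import *
im,d=vision.get_image("side");cv2.imwrite("pics/s2.png",cv2.resize(im[300:430,270:430],(800,600),interpolation=cv2.INTER_CUBIC))
E
```

```text
t 5.85 pos [ 0.508  -0.2983  0.0216] yaw 85.1 q [ 0.2   0.59  0.35  1.92 -0.31  0.68  2.22] w 26.0 gf 24.9 ft [-0.7 -0.6 -1.3]
shift units [-0.02  0.04 -0.19] yaw units 0.0 tilt units [0.   0.01 0.  ]
```

View pics/s2.png

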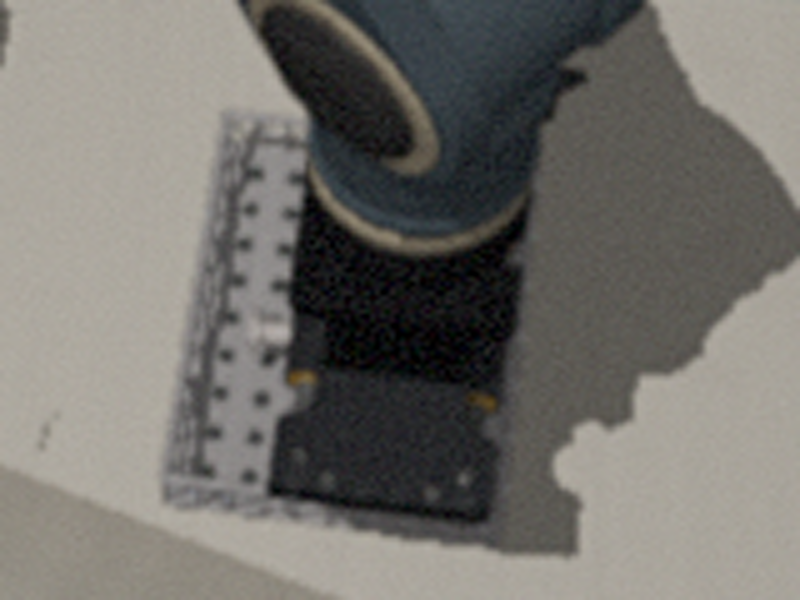

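The gripper is over the basket and the plunger end, at (265,330), is inside the walls. Lowering now.

Call:
servo_tool(deltas=[[[-0.02,0.04,-0.1],[0,0,0]],[[0,0,-0.09],[0,0,0]],[[0,0,0],[0,0,0]],[[0,0,0],[0,0,0]]])

```text
t: 6.4
position: [0.5061, -0.2958, 0.0095]
ee_rot: [-0.136, -3.138, -0.0]
ft_force: [0.2, -0.0, -1.9]
width: 0.0257
grasp_force: 24.9
```

Call:
servo_tool(deltas=[[[0,0,-0.02],[0,0,0]],[[0,0,0],[0,0,0]]])

```text
t: 6.65
position: [0.5062, -0.2958, 0.009]
ee_rot: [0.136, 3.139, 0.001]
ft_force: [-2.0, 1.0, 4.2]
width: 0.0257
grasp_force: 24.9
```

Touching. Release and rise.

Call:
servo_tool(deltas=[[[0,0,0],[0,0,0]],[[0,0,0],[0,0,0]],[[0,0,0],[0,0,0]],[[0,0,0],[0,0,0]]], hand=36)

```text
t: 7.15
position: [0.5062, -0.2957, 0.0083]
ee_rot: [-0.136, -3.139, -0.0]
ft_force: [0.2, 0.1, 0.4]
width: 0.0356
grasp_force: 0.0
```

Call:
servo_tool(deltas=[[[0,0,0.3],[0,0,0]],[[0,0,0.6],[0,0,0]],[[0,0,0.8],[0,0,0]],[[-0.2,0.9,0.3],[0,0,0.1]],[[-0.25,0.95,0],[0,0,0.1]],[[-0.25,0.95,0],[0,0,0.1]],[[-0.25,0.95,0],[0,0,0.1]],[[-0.25,0.95,0],[0,0,0.1]]])

```text
t: 8.15
position: [0.4341, -0.0121, 0.1297]
ee_rot: [-0.001, 3.139, 0.001]
ft_force: [1.6, 0.1, 0.0]
width: 0.036
grasp_force: 0.0
```

```bash
python3 go.py .423 .0514 .06 98.5
```

```text
t 8.15 pos [ 0.4341 -0.0121  0.1297] yaw 90.0 q [-0.37  0.2   0.34  2.2  -0.1   0.76  1.61] w 36.0 gf 0.0 ft [1.6 0.1 0. ]
shift units [-0.18  1.06 -1.16] yaw units 0.85 tilt units [-0.    0.01  0.  ]
```

Call:
servo_tool(deltas=[[[-0.1,0.5,-0.3],[0,0,0.4]],[[-0.05,0.3,-0.3],[0,0,0.4]],[[0,0,-0.3],[0,0,0]],[[0,0,0],[0,0,0]],[[0,0,0],[0,0,0]]], hand=46)

```text
t: 8.78
position: [0.4259, 0.034, 0.0754]
ee_rot: [-0.219, 3.132, 0.0]
ft_force: [-0.1, -0.0, 0.2]
width: 0.0461
grasp_force: 0.0
```

```bash
python3 go.py .423 .0514 .005 98.5;  python3 - <<'E'
from h import *
im,d=vision.get_image("side");cv2.imwrite("pics/s3.png",im)
E
```

```text
t 8.78 pos [0.4259 0.034  0.0754] yaw 98.0 q [-0.41  0.28  0.27  2.25 -0.13  0.62  1.67] w 46.1 gf 0.0 ft [-0.1 -0.   0.2]
shift units [-0.05  0.29 -1.17] yaw units 0.05 tilt units [-0.    0.01  0.  ]
```

View pics/s3.png

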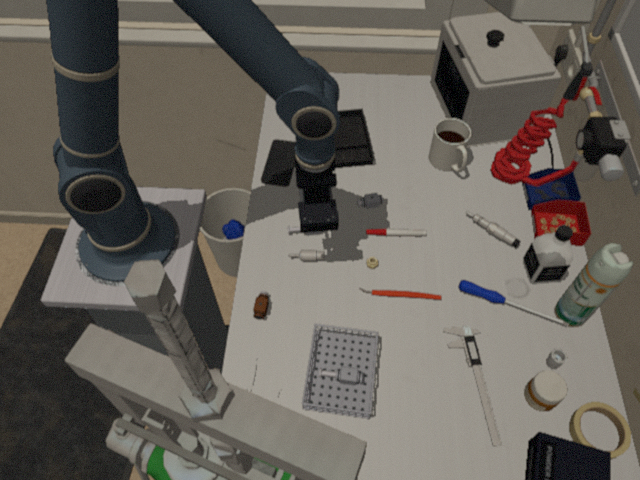

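C lies in the basket at (345,375), with its plunger still out. Now descending on B.

Call:
servo_tool(deltas=[[[-0.05,0.29,0],[0,0,0.05]],[[0,0,-0.4],[0,0,0]],[[0,0,-0.4],[0,0,0]],[[0,0,-0.2],[0,0,0]],[[0,0,0],[0,0,0]],[[0,0,0],[0,0,0]]])

```text
t: 9.57
position: [0.4228, 0.052, 0.015]
ee_rot: [-0.234, 3.132, 0.001]
ft_force: [0.1, -0.3, 0.7]
width: 0.0461
grasp_force: 0.0
```

```bash
python3 go.py .423 .0514 .003 98.5
```

```text
t 9.57 pos [0.4228 0.052  0.015 ] yaw 98.6 q [-0.4   0.41  0.21  2.29 -0.19  0.46  1.69] w 46.1 gf 0.0 ft [ 0.1 -0.3  0.7]
shift units [ 0.   -0.01 -0.2 ] yaw units -0.01 tilt units [-0.    0.01  0.  ]
```

Call:
servo_tool(deltas=[[[0,0,-0.2],[0,0,0]],[[0,0,0],[0,0,0]]])

```text
t: 9.82
position: [0.4217, 0.0516, 0.0019]
ee_rot: [0.234, -3.132, 0.0]
ft_force: [0.8, 0.6, -0.5]
width: 0.046
grasp_force: 0.0
```

Call:
servo_tool(deltas=[[[0,0,0],[0,0,0]],[[0,0,0],[0,0,0]],[[0,0,0],[0,0,0]],[[0,0,0],[0,0,0]],[[0,0,0],[0,0,0]]], hand=18, newtons=30)

```text
t: 10.45
position: [0.4223, 0.0516, 0.0025]
ee_rot: [-0.234, 3.133, 0.0]
ft_force: [0.7, -0.2, 0.5]
width: 0.0255
grasp_force: 29.9
```

Call:
servo_tool(deltas=[[[0,0,0.3],[0,0,0]],[[0,0,0.6],[0,0,0]],[[0,0,0.7],[0,0,0]],[[0,0,0.1],[0,0,0]],[[0,0,0],[0,0,0]]])

```text
t: 11.08
position: [0.4217, 0.0518, 0.1041]
ee_rot: [0.235, -3.132, -0.001]
ft_force: [0.5, -0.5, -1.7]
width: 0.0258
grasp_force: 29.9
```

```bash
python3 go.py .5178 -.2467 .1 85.1
```

```text
t 11.07 pos [0.4217 0.0518 0.1041] yaw 98.6 q [-0.47  0.23  0.28  2.23 -0.1   0.69  1.61] w 25.8 gf 29.9 ft [ 0.5 -0.5 -1.7]
shift units [ 1.6  -4.98 -0.07] yaw units -1.35 tilt units [-0. -0. -0.]
```

Call:
servo_tool(deltas=[[[0.2,-0.6,0],[0,0,-0.2]],[[0.28,-0.85,0],[0,0,-0.25]],[[0.28,-0.85,0],[0,0,-0.25]],[[0.28,-0.85,0],[0,0,-0.25]],[[0.28,-0.85,0],[0,0,-0.25]],[[0.2,-0.6,0],[0,0,-0.15]],[[0.08,-0.38,0],[0,0,0]],[[0,0,0],[0,0,0]]])

```text
t: 12.08
position: [0.5167, -0.2488, 0.1022]
ee_rot: [-0.141, -3.135, 0.0]
ft_force: [0.1, 0.9, -3.3]
width: 0.0254
grasp_force: 29.9
```

Call:
servo_tool(deltas=[[[0,0,0],[0,0,0]],[[0,0,0],[0,0,0]]])

```text
t: 12.32
position: [0.5179, -0.2453, 0.1037]
ee_rot: [-0.133, -3.137, -0.002]
ft_force: [0.3, -0.2, -1.5]
width: 0.0259
grasp_force: 29.9
```

```bash
python3 go.py .5172 -.2467 .02 85.1
```

```text
t 12.32 pos [ 0.5179 -0.2453  0.1037] yaw 85.2 q [ 0.05  0.46  0.41  1.91 -0.25  0.82  2.09] w 25.9 gf 29.9 ft [ 0.3 -0.2 -1.5]
shift units [-0.01 -0.02 -1.4 ] yaw units -0.01 tilt units [-0.01 -0.01 -0.  ]
```

Call:
servo_tool(deltas=[[[0,-0.02,-0.4],[0,0,0]],[[0,0,-0.4],[0,0,0]],[[0,0,-0.4],[0,0,0]],[[0,0,-0.2],[0,0,0]],[[0,0,0],[0,0,0]],[[0,0,0],[0,0,0]]])

```text
t: 13.08
position: [0.5189, -0.2485, 0.0212]
ee_rot: [0.135, 3.137, -0.001]
ft_force: [-0.2, -0.3, -1.1]
width: 0.0256
grasp_force: 29.9
```

Call:
servo_tool(deltas=[[[0,0,-0.1],[0,0,0]],[[0,0,-0.06],[0,0,0]],[[0,0,0],[0,0,0]],[[0,0,0],[0,0,0]]])

```text
t: 13.58
position: [0.5182, -0.2484, 0.0108]
ee_rot: [0.136, 3.139, 0.0]
ft_force: [0.3, -0.0, -1.6]
width: 0.026
grasp_force: 29.9
```

Still hanging: lower about 2 mm more in two steps.

Call:
servo_tool(deltas=[[[0,0,-0.02],[0,0,0]],[[0,0,0],[0,0,0]],[[0,0,0],[0,0,0]]])

```text
t: 13.95
position: [0.5182, -0.2483, 0.0096]
ee_rot: [0.136, 3.139, 0.0]
ft_force: [-0.3, 0.1, -2.6]
width: 0.0259
grasp_force: 29.9
```

Call:
servo_tool(deltas=[[[0,0,-0.01],[0,0,0]],[[0,0,0],[0,0,0]],[[0,0,0],[0,0,0]]])

```text
t: 14.32
position: [0.5182, -0.2483, 0.009]
ee_rot: [-0.136, -3.139, -0.0]
ft_force: [0.8, 0.5, -1.9]
width: 0.0256
grasp_force: 29.9
```

Call:
servo_tool(deltas=[[[0,0,-0.015],[0,0,0]],[[0,0,0],[0,0,0]],[[0,0,0],[0,0,0]]])

```text
t: 14.7
position: [0.5183, -0.2484, 0.0085]
ee_rot: [0.136, 3.138, 0.0]
ft_force: [-2.2, 0.5, 5.3]
width: 0.0257
grasp_force: 29.9
```

Call:
servo_tool(deltas=[[[0,0,0],[0,0,0]],[[0,0,0],[0,0,0]],[[0,0,0],[0,0,0]],[[0,0,0],[0,0,0]]], hand=34)

```text
t: 15.2
position: [0.5182, -0.2483, 0.0079]
ee_rot: [-0.136, -3.139, -0.0]
ft_force: [-0.0, -0.5, -0.1]
width: 0.0339
grasp_force: 0.0
```

Call:
servo_tool(deltas=[[[0,0,0.3],[0,0,0]],[[0,0,0.6],[0,0,0]],[[0,0,0.8],[0,0,0]],[[0,0.8,0],[0,0,0.25]],[[0.1,0.95,0],[0,0,0.25]],[[0.1,0.95,0],[0,0,0.25]],[[0.1,0.95,0],[0,0,0.25]],[[0.1,0.95,0],[0,0,0.25]]])

```text
t: 16.2
position: [0.5427, 0.0294, 0.1116]
ee_rot: [-0.208, 3.133, 0.0]
ft_force: [1.2, -0.2, 0.2]
width: 0.0343
grasp_force: 0.0
```

Call:
servo_tool(deltas=[[[0.05,0.9,0],[0,0,0.25]],[[0,0.6,-0.1],[0,0,0.25]],[[0,0.2,-0.2],[0,0,0]],[[0,0,0],[0,0,0]],[[0,0,0],[0,0,0]]], hand=50)

```text
t: 16.82
position: [0.5454, 0.1272, 0.0923]
ee_rot: [0.338, -3.123, 0.002]
ft_force: [0.2, 0.2, 0.1]
width: 0.0495
grasp_force: 0.0
```

```bash
python3 go.py .5484 .1348 .015 103; python3 - <<'E'
from h import *
im,d=vision.get_image("side");cv2.imwrite("pics/s4.png",im)
E
```

```text
t 16.82 pos [0.5454 0.1272 0.0923] yaw 102.3 q [-0.52  0.44  0.28  1.95 -0.17  0.77  1.64] w 49.5 gf 0.0 ft [0.2 0.2 0.1]
shift units [ 0.05  0.13 -1.29] yaw units 0.07 tilt units [0.01 0.   0.  ]
```

View pics/s4.png

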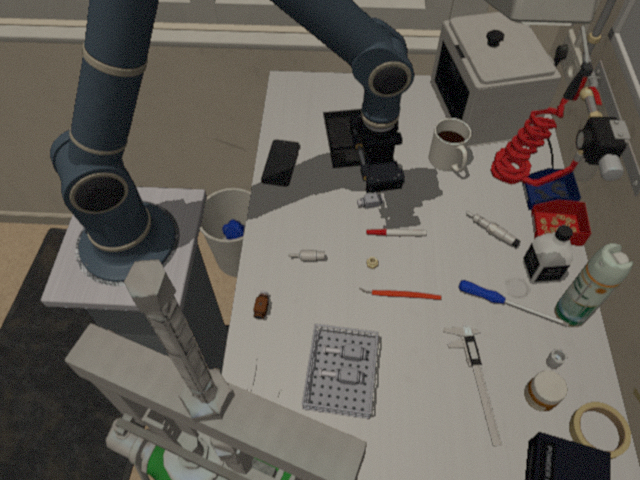

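Both elements lie in the basket, at (350,352) and (350,376), with their plungers out. Now A.

Call:
servo_tool(deltas=[[[0.05,0.13,-0.3],[0,0,0.07]],[[0,0,-0.4],[0,0,0]],[[0,0,-0.4],[0,0,0]],[[0,0,-0.2],[0,0,0]],[[0,0,0],[0,0,0]],[[0,0,0],[0,0,0]]])

```text
t: 17.62
position: [0.5488, 0.1375, 0.0146]
ee_rot: [-0.362, 3.12, 0.0]
ft_force: [0.1, 0.4, 0.8]
width: 0.0502
grasp_force: 0.0
```

```bash
python3 go.py .5484 .1348 .003 103
```

```text
t 17.62 pos [0.5488 0.1375 0.0146] yaw 103.2 q [-0.5   0.56  0.23  1.98 -0.21  0.62  1.68] w 50.2 gf 0.0 ft [0.1 0.4 0.8]
shift units [-0.01 -0.04 -0.19] yaw units -0.02 tilt units [-0.    0.01  0.  ]
```

Call:
servo_tool(deltas=[[[0,-0.04,-0.19],[0,0,0]],[[0,0,0],[0,0,0]],[[0,0,0],[0,0,0]]])

```text
t: 18.0
position: [0.5482, 0.1351, 0.0027]
ee_rot: [-0.362, 3.121, 0.0]
ft_force: [-0.6, -0.2, -0.6]
width: 0.0501
grasp_force: 0.0
```

Call:
servo_tool(deltas=[[[0,0,0],[0,0,0]],[[0,0,0],[0,0,0]],[[0,0,0],[0,0,0]],[[0,0,0],[0,0,0]],[[0,0,0],[0,0,0]]], hand=18, newtons=25)

```text
t: 18.62
position: [0.5482, 0.1348, 0.0028]
ee_rot: [0.362, -3.121, 0.0]
ft_force: [-0.3, -1.0, 1.3]
width: 0.026
grasp_force: 25.0
```

Call:
servo_tool(deltas=[[[0,0,0.3],[0,0,0]],[[0,0,0.6],[0,0,0]],[[0,0,0.6],[0,0,0]],[[0,0,0],[0,0,0]],[[0,0,0],[0,0,0]]])

```text
t: 19.25
position: [0.5474, 0.1352, 0.0925]
ee_rot: [0.363, -3.12, -0.0]
ft_force: [-0.8, 0.4, -2.8]
width: 0.0258
grasp_force: 25.0
```

```bash
python3 - <<'E'
import numpy as np
c=np.array([.4865,.3345]);a=np.radians(10);ex=np.array([np.cos(a),np.sin(a)]);ey=np.array([-ex[1],ex[0]])
print("wide",c+.028*ey+.004*ex,"narrow",c-.058*ey)
E
python3 go.py .4856 .3628 .1 100
```

```text
wide [0.48557708 0.36276921] narrow [0.49657159 0.27738115]
t 19.25 pos [0.5474 0.1352 0.0925] yaw 103.3 q [-0.53  0.45  0.27  1.94 -0.17  0.78  1.64] w 25.8 gf 25.0 ft [-0.8  0.4 -2.8]
shift units [-1.03  3.79  0.13] yaw units -0.33 tilt units [-0.   -0.01 -0.  ]
```

Call:
servo_tool(deltas=[[[-0.15,0.55,0],[0,0,-0.05]],[[-0.2,0.8,0],[0,0,-0.05]],[[-0.25,0.8,0],[0,0,-0.1]],[[-0.2,0.8,0],[0,0,-0.1]],[[-0.15,0.55,0],[0,0,-0.03]],[[-0.08,0.29,0],[0,0,0]],[[0,0,0],[0,0,0]],[[0,0,0],[0,0,0]]])

```text
t: 20.25
position: [0.4871, 0.36, 0.0923]
ee_rot: [0.268, -3.13, 0.003]
ft_force: [-0.1, -1.0, -3.2]
width: 0.0257
grasp_force: 25.0
```

```bash
python3 go.py .4856 .3628 .015 100
```

```text
t 20.25 pos [0.4871 0.36   0.0923] yaw 99.8 q [-0.9   0.5   0.26  1.84 -0.17  0.82  1.19] w 25.7 gf 25.0 ft [-0.1 -1.  -3.2]
shift units [-0.03  0.05 -1.29] yaw units 0.02 tilt units [ 0.01 -0.    0.  ]
```

Contact is expected near z = 0.005 (tray floor 0.002 plus grip height 0.0028).

Call:
servo_tool(deltas=[[[-0.01,0.02,-0.3],[0,0,0]],[[0,0,-0.4],[0,0,0]],[[0,0,-0.35],[0,0,0]],[[0,0,-0.2],[0,0,0]],[[0,0,0],[0,0,0]],[[0,0,0],[0,0,0]]])

```text
t: 21.0
position: [0.4864, 0.3638, 0.0182]
ee_rot: [-0.272, 3.129, 0.001]
ft_force: [0.4, -0.1, -2.2]
width: 0.026
grasp_force: 25.0
```

Call:
servo_tool(deltas=[[[0,0,-0.1],[0,0,0]],[[0,0,0],[0,0,0]],[[0,0,0],[0,0,0]]])

```text
t: 21.38
position: [0.4858, 0.3638, 0.0118]
ee_rot: [-0.273, 3.13, 0.0]
ft_force: [0.0, -0.5, -3.1]
width: 0.0258
grasp_force: 25.0
```

Call:
servo_tool(deltas=[[[0,0,-0.08],[0,0,0]],[[0,0,0],[0,0,0]],[[0,0,0],[0,0,0]]])

```text
t: 21.75
position: [0.4858, 0.3636, 0.0068]
ee_rot: [0.272, -3.13, 0.0]
ft_force: [-0.6, 0.4, -1.5]
width: 0.0258
grasp_force: 25.0
```

Call:
servo_tool(deltas=[[[0,0,-0.02],[0,0,0]],[[0,0,0],[0,0,0]],[[0,0,0],[0,0,0]]])

```text
t: 22.12
position: [0.4858, 0.3637, 0.0057]
ee_rot: [0.272, -3.13, -0.0]
ft_force: [0.1, -1.0, -0.8]
width: 0.0259
grasp_force: 25.0
```

Call:
servo_tool(deltas=[[[0,0,-0.015],[0,0,0]],[[0,0,0],[0,0,0]],[[0,0,0],[0,0,0]]])

```text
t: 22.5
position: [0.4859, 0.3638, 0.005]
ee_rot: [-0.272, 3.13, 0.0]
ft_force: [0.0, -0.6, 1.0]
width: 0.0257
grasp_force: 25.0
```

Call:
servo_tool(deltas=[[[0,0,0],[0,0,0]],[[0,0,0],[0,0,0]],[[0,0,0],[0,0,0]],[[0,0,0],[0,0,0]]], hand=38)

```text
t: 23.0
position: [0.4858, 0.3637, 0.0048]
ee_rot: [-0.272, 3.13, 0.0]
ft_force: [-0.0, -0.2, -0.2]
width: 0.038
grasp_force: 0.0
```

Call:
servo_tool(deltas=[[[0,0,0.3],[0,0,0]],[[0,0,0.6],[0,0,0]],[[0,0,0.8],[0,0,0]],[[0.1,-0.6,0.2],[0,0,-0.8]],[[0.15,-0.8,0],[0,0,-0.9]],[[0.15,-0.8,0],[0,0,-0.9]],[[0.15,-0.8,0],[0,0,-0.9]],[[0.15,-0.8,0],[0,0,-0.9]]])

```text
t: 24.0
position: [0.5283, 0.1343, 0.1202]
ee_rot: [0.927, 3.0, 0.003]
ft_force: [0.0, 0.1, -0.2]
width: 0.0383
grasp_force: 0.0
```

Call:
servo_tool(deltas=[[[0.15,-0.8,0],[0,0,-0.9]],[[0.1,-0.8,0],[0,0,-0.9]],[[0.05,-0.7,0],[0,0,-0.9]],[[0.05,-0.4,0],[0,0,-0.9]],[[0,0,0],[0,0,-0.9]],[[0,0,0],[0,0,-0.8]],[[0,0,0],[0,0,0]],[[0,0,0],[0,0,0]]], hand=46)

```text
t: 25.0
position: [0.5489, -0.026, 0.1193]
ee_rot: [2.161, 2.28, 0.002]
ft_force: [0.3, 0.6, 0.9]
width: 0.0463
grasp_force: 0.0
```

```bash
python3 go.py .5505 -.0325 .02 0; python3 - <<'E'
from h import *
im,d=vision.get_image("side");cv2.imwrite("pics/s5.png",im[60:330,220:440].repeat(2,0).repeat(2,1))
E
```

```text
t 25.0 pos [ 0.5489 -0.026   0.1193] yaw 3.1 q [-0.61  0.47  0.76  1.97 -0.42  0.86  0.44] w 46.3 gf 0.0 ft [0.3 0.6 0.9]
shift units [ 0.03 -0.11 -1.66] yaw units -0.31 tilt units [-0.  0.  0.]
```

View pics/s5.png

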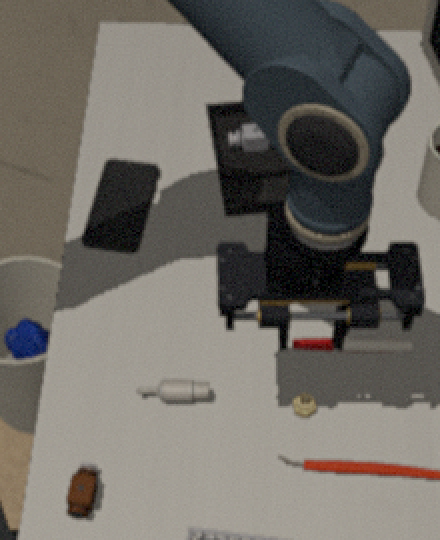

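A lies in the wide bay at (245,135) in the crop, and the nut at (305,405) is undisturbed. Descending on the nut.

Call:
servo_tool(deltas=[[[0.03,-0.1,-0.3],[0,0,-0.25]],[[0,0,-0.5],[0,0,0]],[[0,0,-0.5],[0,0,0]],[[0,0,-0.3],[0,0,0]],[[0,0,0],[0,0,0]],[[0,0,0],[0,0,0]]])

```text
t: 25.8
position: [0.5512, -0.0327, 0.0233]
ee_rot: [2.213, 2.229, 0.001]
ft_force: [0.1, 0.0, 0.3]
width: 0.0463
grasp_force: 0.0
```

```bash
python3 go.py .5505 -.0325 .003 0; python3 - <<'E'
from h import *
im,d=vision.get_image("side");cv2.imwrite("pics/s6.png",cv2.resize(im[210:300,310:430],(800,600),interpolation=cv2.INTER_CUBIC))
E
```

```text
t 25.8 pos [ 0.5512 -0.0327  0.0233] yaw 0.4 q [-0.5   0.61  0.65  2.02 -0.57  0.69  0.52] w 46.3 gf 0.0 ft [0.1 0.  0.3]
shift units [-0.01  0.   -0.34] yaw units -0.04 tilt units [0.   0.01 0.  ]
```

View pics/s6.png

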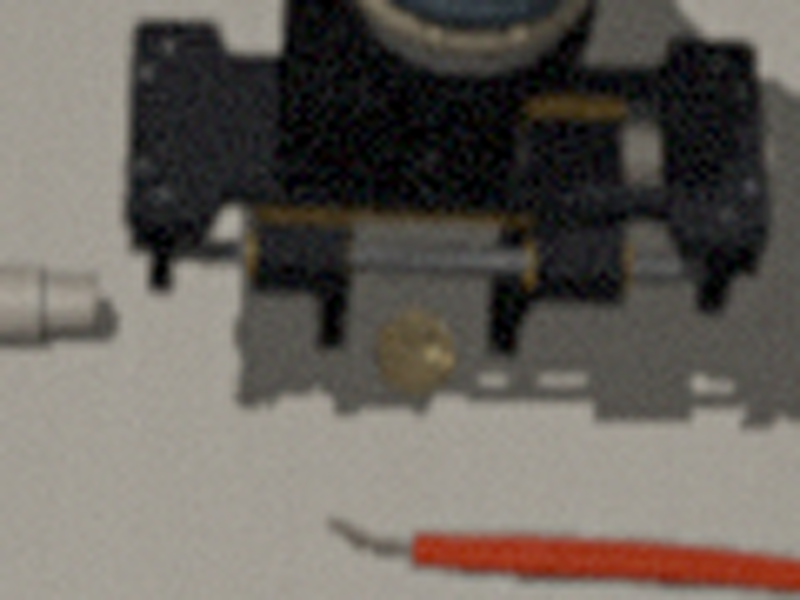

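The nut (416,350) is centred between the fingers at (332,340) and (505,345).

Call:
servo_tool(deltas=[[[0,0,-0.2],[0,0,0]],[[0,0,-0.14],[0,0,0]],[[0,0,0],[0,0,0]],[[0,0,0],[0,0,0]]])

```text
t: 26.35
position: [0.5506, -0.0324, 0.0024]
ee_rot: [2.213, 2.23, 0.0]
ft_force: [-0.1, 0.2, 0.4]
width: 0.0462
grasp_force: 0.0
```

Call:
servo_tool(deltas=[[[0,0,0],[0,0,0]],[[0,0,0],[0,0,0]],[[0,0,0],[0,0,0]],[[0,0,0],[0,0,0]],[[0,0,0],[0,0,0]]], hand=18, newtons=15)

```text
t: 26.98
position: [0.5508, -0.0323, 0.0025]
ee_rot: [2.213, 2.23, 0.001]
ft_force: [-0.2, -0.2, 0.9]
width: 0.0236
grasp_force: 15.0
```

Call:
servo_tool(deltas=[[[0,0,0.3],[0,0,0]],[[0,0,0.6],[0,0,0]],[[0,0,0.6],[0,0,0]],[[0,0,0],[0,0,0]],[[0,0,0],[0,0,0]]])

```text
t: 27.6
position: [0.5501, -0.032, 0.0925]
ee_rot: [-2.212, -2.23, -0.0]
ft_force: [-0.0, -1.4, -0.5]
width: 0.0233
grasp_force: 15.0
```

```bash
python3 go.py .4966 .2774 .1 10
```

```text
t 27.6 pos [ 0.5501 -0.032   0.0925] yaw 0.5 q [-0.58  0.51  0.75  1.99 -0.47  0.82  0.44] w 23.3 gf 15.0 ft [-0.  -1.4 -0.5]
shift units [-0.89  5.16  0.13] yaw units 0.95 tilt units [-0. -0. -0.]
```

Call:
servo_tool(deltas=[[[-0.1,0.6,0],[0,0,0.1]],[[-0.15,0.85,0],[0,0,0.2]],[[-0.15,0.85,0],[0,0,0.2]],[[-0.15,0.85,0],[0,0,0.2]],[[-0.15,0.85,0],[0,0,0.2]],[[-0.1,0.7,0],[0,0,0.05]],[[-0.09,0.46,0],[0,0,0]],[[0,0,0],[0,0,0]]])

```text
t: 28.6
position: [0.4954, 0.2797, 0.0909]
ee_rot: [-2.014, -2.41, 0.003]
ft_force: [0.7, -1.2, -1.3]
width: 0.0235
grasp_force: 15.0
```

Call:
servo_tool(deltas=[[[0,0,0],[0,0,0]],[[0,0,0],[0,0,0]]])

```text
t: 28.85
position: [0.4975, 0.2754, 0.0922]
ee_rot: [2.024, 2.403, -0.001]
ft_force: [-0.7, 0.1, -0.0]
width: 0.0235
grasp_force: 15.0
```

```bash
python3 go.py .4966 .2774 .015 10
```

```text
t 28.85 pos [0.4975 0.2754 0.0922] yaw 9.8 q [-1.1   0.53  0.7   1.94 -0.45  0.83  0.02] w 23.5 gf 15.0 ft [-0.7  0.1 -0. ]
shift units [-0.01  0.03 -1.29] yaw units 0.02 tilt units [ 0. -0.  0.]
```

Call:
servo_tool(deltas=[[[-0.01,0.03,-0.4],[0,0,0]],[[0,0,-0.4],[0,0,0]],[[0,0,-0.4],[0,0,0]],[[0,0,-0.1],[0,0,0]],[[0,0,0],[0,0,0]],[[0,0,0],[0,0,0]]])

```text
t: 29.6
position: [0.4974, 0.2791, 0.0154]
ee_rot: [2.021, 2.405, 0.003]
ft_force: [0.5, -0.4, -0.3]
width: 0.0237
grasp_force: 15.0
```

Call:
servo_tool(deltas=[[[0,0,-0.05],[0,0,0]],[[0,0,-0.05],[0,0,0]],[[0,0,0],[0,0,0]],[[0,0,0],[0,0,0]]])

```text
t: 30.1
position: [0.4966, 0.2791, 0.0084]
ee_rot: [2.02, 2.406, 0.0]
ft_force: [-0.0, -0.0, -0.8]
width: 0.0232
grasp_force: 15.0
```

Call:
servo_tool(deltas=[[[0,0,-0.04],[0,0,0]],[[0,0,0],[0,0,0]],[[0,0,0],[0,0,0]]])

```text
t: 30.48
position: [0.4966, 0.2791, 0.0059]
ee_rot: [2.02, 2.406, 0.0]
ft_force: [-0.1, -0.3, -1.3]
width: 0.0233
grasp_force: 15.0
```

Call:
servo_tool(deltas=[[[0,0,-0.02],[0,0,0]],[[0,0,0],[0,0,0]],[[0,0,0],[0,0,0]]])

```text
t: 30.85
position: [0.4966, 0.2791, 0.0048]
ee_rot: [-2.02, -2.406, -0.0]
ft_force: [0.1, -1.1, 0.2]
width: 0.0234
grasp_force: 15.0
```

Call:
servo_tool(deltas=[[[0,0,-0.01],[0,0,0]],[[0,0,0],[0,0,0]],[[0,0,0],[0,0,0]]])

```text
t: 31.22
position: [0.4966, 0.2791, 0.0047]
ee_rot: [-2.02, -2.405, -0.0]
ft_force: [-1.4, -0.8, 5.8]
width: 0.0229
grasp_force: 15.0
```

Call:
servo_tool(deltas=[[[0,0,0],[0,0,0]],[[0,0,0],[0,0,0]],[[0,0,0],[0,0,0]],[[0,0,0],[0,0,0]]], hand=36)

```text
t: 31.72
position: [0.4966, 0.279, 0.0041]
ee_rot: [2.02, 2.406, -0.0]
ft_force: [-0.3, -0.1, -0.3]
width: 0.0359
grasp_force: 0.0
```

Call:
servo_tool(deltas=[[[0,0,0.3],[0,0,0]],[[0,0,0.6],[0,0,0]],[[0,0,0.8],[0,0,0]],[[0,0,0.8],[0,0,0]],[[-0.3,0.8,0.3],[0,0,0]],[[-0.4,0.8,0],[0,0,0]],[[-0.4,0.8,0],[0,0,0]],[[-0.4,0.8,0],[0,0,0]]])

```text
t: 32.72
position: [0.4059, 0.4725, 0.1738]
ee_rot: [-2.021, -2.405, -0.003]
ft_force: [1.3, -0.1, 0.1]
width: 0.036
grasp_force: 0.0
```

Call:
servo_tool(deltas=[[[-0.4,0.8,0],[0,0,0]],[[-0.4,0.8,0],[0,0,0]],[[-0.4,0.8,0],[0,0,0]],[[0,0,0],[0,0,0]],[[0,0,0],[0,0,0]]])

```text
t: 33.35
position: [0.3352, 0.6144, 0.1729]
ee_rot: [2.02, 2.404, 0.001]
ft_force: [0.5, -0.1, 0.6]
width: 0.0362
grasp_force: 0.0
```

```bash
python3 go.py .3 .6 .2 0; python3 - <<'E'
from h import *
S,d=vision.get_image("side");T,e=vision.get_image("top")
f=lambda a:cv2.resize(a,(400,300),interpolation=cv2.INTER_CUBIC)
a=np.vstack([np.hstack([f(S[100:175,310:410]),f(S[315:420,300:440])]),np.hstack([f(T[170:254,100:212]),f(T[165:252,420:536])])])
cv2.imwrite("pics/fin.png",a)
P=cloud("top",e);Q=cloud("side",d)
for n,im,C in(("top",T,P),("side",S,Q)):
    for nm,c in(("basket",(.4905,-.2845)),("wide",(.4856,.3628))):
        q=C.reshape(-1,3);q=q[(np.hypot(q[:,0]-c[0],q[:,1]-c[1])<.045)];print(n,nm,np.nanpercentile(q[:,2],[5,99]).round(3))
E
```

```text
t 33.35 pos [0.3352 0.6144 0.1729] yaw 9.9 q [-1.58  0.63  0.7   1.55 -0.44  1.12 -0.61] w 36.2 gf 0.0 ft [ 0.5 -0.1  0.6]
shift units [-0.59 -0.24  0.45] yaw units -0.99 tilt units [0.   0.01 0.  ]
top basket [0.003 0.034]
top wide [-0.001  0.03 ]
side basket [0.004 0.035]
side wide [-0.001  0.031]
```

View pics/fin.png

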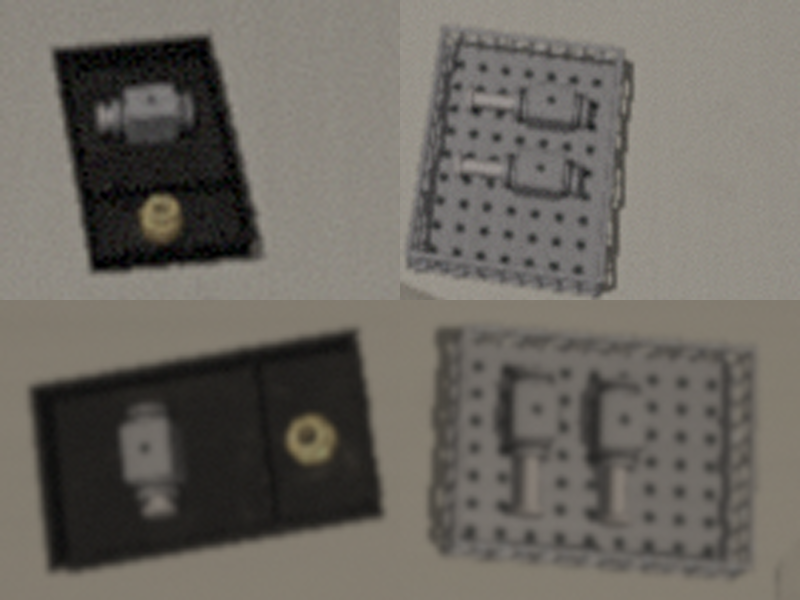

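Everything is in place. The home element is at (150,450) in the wide bay and the nut at (310,440) in the narrow bay. Both pulled-out elements, at (530,440) and (620,450), lie flat in the basket, and the depth heights fit.

```bash
python3 -c "
from workcell import workorder
print(workorder.job_done())"
```

```text
the job is handed in; nothing more can be done
None
```

Job handed in at about 33 s: the two pulled-out elements lie flat in the wash basket, the home one lies flat in the tray's wide bay, and the nut stands in the narrow bay, with all plungers as they were.

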